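# Tip a scoop of laundry tablets into the child-safe box

## Robot

A 6-joint arm with a two-finger parallel gripper is mounted at the origin on the work surface. World frame = base frame: x ahead of the robot, y to its left, z up, the work surface at z = 0. Lengths are in m, angles in rad, forces in N, time in s.
With the tool pointing down it reaches from about 0.3 to 0.85 m from the base axis. Payload 5.4 kg.
Tool frame: the origin (TCP) lies at the very end of the fingers, on their centre line; the grasp point (between the pads) lies arm.pinch_z behind it (arm.pinch_z is the distance from the TCP to the grasp point, in m); z points along the fingers, y is the line along which they close (so a half turn about z gives the same grasp; the last joint's range is limited). The gripper opens to 85 mm and grips with 20 to 120 N. Pads are 22 mm wide; open, the fingers measure 114 mm over their backs; the gripper's body (76 mm by 85 mm) begins 54 mm behind the grasp point. The pads swing forward as they close: fully open they stand 13 mm farther back than shut.
Start: joints at [-1.373, 0.158, 1.597, -0, 1.386, -0.21], TCP at [0.228, -0.528, 0.231] pointing down, gripper open.
Joint ranges: [-2.91, 2.91], [-0.94, 2.29], [0.18, 2.7], [-1.29, 4.43], [0.17, 2.64], [-3, 3]. Speed limits (rad/s): [2.57, 2.57, 3.14, 3.14, 3.14, 3.14].

## Interface

Orientations are given as a rotation vector (axis times angle).
In Python, from bench import arm gives the robot as it stands.
- The arm moves only by the shell command python3 drive.py 'ROWS' [FORCE]. ROWS is rows parted by semicolons, their numbers by spaces, 1 to 20 of them, each of 5 numbers: dx, dy, dz in m, then a turn about the tool's z in rad, then the finger opening in m; each row shifts and turns the commanded pose from where the row before left it, along the tool's axes as they then stand; what a row does not reach is not made up. A row lasts 1/10 s, in which the tool goes at most 0.05 m and 0.15 rad, less where a joint would pass 70% of its speed; a pose out of reach is approached as far as the arm can. The fingers move at their own pace and stop on an object; FORCE is the grip in N (left out, the last holds). Time passes only in rows, so rows that do not move let the fingers close. It prints the time, the measured TCP pose, the force, the opening and the grip force at its end.
- arm.read_state(): the state, without advancing time (a new reading comes with each control period).
- arm.capture(name): name is "scene" or "side" or "wrist"; returns the picture (384x512x3 uint8, blue, green, red); there is no depth.
- arm.get_calibration(name): a dict with "fovy" (degrees; the focal length in pixels is half the picture's height over the tangent of half this angle, whatever the lens; pixels are square), "cx", "cy" (the principal point, pixels), "camera_from_world" (4x4, takes a point from world to camera coordinates); the wrist camera has in their place "mount" (4x4, takes a point from camera to tool coordinates, whose origin is the TCP and whose axes are the flange's). Camera axes: x right, y down, z forward; pixel columns grow to the right and rows downward; lengths in m; the calibration is good to about 2 mm. The wrist camera is an equidistant fisheye: a pixel r from the principal point sees the ray r / f radians off the axis. A picture is of the moment at which its call begins: read the wrist's pose just before it. get_calibration takes no time and is no camera call.
- arm.sign_off(): hands the job in; it is judged then, once.
The state is a dict: "time_s": time; "q": joint angles; "qvel": joint speeds; "effort": joint torques, N m; "position": TCP position; "eef_rot": TCP orientation; "ft_force": force on the tool from outside, world axes, zero at the start; "ft_torque": the same for the moment, N m; "width": finger opening in m; "grip_force": force on a finger pad.
Only numpy, scipy, OpenCV 4.12 (cv2) and the standard library are available. Lean on these libraries where they do the work, as an engineer would, in place of code of your own. Each camera call takes 0.05 s, during which the arm holds its last target. There are 200 camera calls.

## Task

Refill the child-safe box with the detergent tablets that lie on the flat scoop: first slide the safety tab on the box aside, then lift the lid by its bar until it stands upright. Carry the loaded scoop level to the box without spilling or touching the tablets, tip all four into it, and set the empty scoop back down flat on the worktop, leaving the lid open and the other things where they are.

Things in the scene. Friction and masses are not known exactly. Their poses are not given: they have to be found in the camera images.
- box: White plastic tablet box fixed to the worktop, 150 (its x) x 160 (its y) x 85 mm high, walls 5 mm, open inside down to a floor 5 mm thick. Origin: centre of its underside; z up; -x is its front, where the safety tab sits on a grey shelf that reaches 43 mm out from the front wall (shelf top 81.5 mm up); the lid's hinge is on the +x side.
- box_mouth (a point): Centre of the box's open mouth, 85 mm above the worktop, at the level of the rim; axes as the box.
- lock (a joint): Sliding safety tab (grey, on the front shelf): 0 = its 28 mm wide bolt covers the 20 mm wide tongue of the lid and the lid cannot be lifted (it may start up to 0.005 along); it slides by 0.032 m along the box's +y to its stop; from 0.024 on the lid is free. About 1.5 N of friction, stays where it is left.
- lock_nub (a point): Top centre of the upright nub of the safety tab, 122 mm above the worktop and 104 mm in front (-x) of the box's centre. The nub is 15 mm in x, 12 mm in y and stands 24 mm above the tab; push it sideways with the fingertips. Axes as the box.
- lid (a joint): Lid of the box: 0 = shut, grows as it opens (rad), stops at 1.8. A stiff hinge (0.17 N m of friction): it stays where it is left.
- lid_bar (a point): Middle of the lid's bar handle: a round steel bar 10 mm thick along the box's y, 80 mm long on a post at each end, its centre 30 mm above the lid's top face. Shut, it is 121.5 mm above the worktop, 63 mm in front (-x) of the box's centre. The lid and its tongue reach 30 mm beyond the bar. Moves with the lid; axes as the lid (x from the front to the hinge, z away from the lid's face).
- lid_hinge (a point): Point on the lid's hinge axis (along the box's y), 75 mm behind (+x) the box's centre, 85.5 mm up. The bar turns about it: shut it is 138 mm in front and 36 mm above.
- scoop: Flat steel scoop with a wooden handle, about 0.2 kg. Pan 100 (x) x 90 (y) mm, floor 4 mm thick, side walls 18 mm high, back wall 22 mm, no wall at the front lip. Origin: centre of the pan's underside; +x to the lip, z up. It stands level on the pan and on a foot at the end of the handle; the handle runs to -x from 62 to 162 mm behind the origin.
- scoop_grip (a point): Grip point on the scoop's handle, 85 mm behind the scoop's origin and 40 mm above its underside, at the middle of the handle's section (22 mm wide in y, 14 mm high). Axes as the scoop.
- scoop_lip (a point): Middle of the scoop's open front lip, 50 mm ahead of the scoop's origin, on the floor's upper face (4 mm up). Axes as the scoop.
- tablet1: White pressed detergent tablet, a disc 29 mm across and 14 mm thick, 20 g; at the start it lies flat on the scoop's pan. Origin: centre of its underside.
- tablet2: White pressed detergent tablet, a disc 29 mm across and 14 mm thick, 20 g; at the start it lies flat on the scoop's pan. Origin: centre of its underside.
- tablet3: White pressed detergent tablet, a disc 29 mm across and 14 mm thick, 20 g; at the start it lies flat on the scoop's pan. Origin: centre of its underside.
- tablet4: White pressed detergent tablet, a disc 29 mm across and 14 mm thick, 20 g; at the start it lies flat on the scoop's pan. Origin: centre of its underside.
- softener: Bystander: white bottle, 80 mm across, 210 mm high. Origin under its centre.
- cup: Bystander: white cup, 68 mm across, 60 mm high. Origin under its centre.
- brush: Bystander: long-handled brush lying along its x. Origin under its middle.
- soap: Bystander: bar of soap, 80 x 52 x 26 mm. Origin under its centre.
- jar: Bystander: glass jar with a lid, 84 mm across, 100 mm high. Origin under its centre.
- dish: Bystander: white bowl, 110 mm across, 25 mm high. Origin under its centre.
- nailbrush: Bystander: small wooden block brush, 75 x 22 x 22 mm. Origin under its centre.

How it is judged:
By the outcome, as a careful person would: the job done as asked, in the order asked, and still so for the second after the job is handed in, with the robot touching nothing.
It also fails if it takes over 72 s, if anything falls off the work surface, if the arm or the gripper's body presses on something with over 40 N, if the wrist force passes 120 N, or if a joint passes its speed limit or range.

## Working session

There is one attempt and no reset: what is moved stays moved. The work goes in short steps, Python scripts to look and compute and a shell command to move; the robot and the scene stay as the last step left them, time stands still between calls to the robot, and variables do not carry over. Pictures are saved under pics/ and viewed, at most 10 in all, crops included, and the job is handed in when it is done.

```bash
ls; mkdir -p pics; python3 - <<'E'
from bench import arm
import cv2,json
s=arm.read_state();print(s['time_s'],s['position'],s['eef_rot'],s['width'],arm.pinch_z)
for n in ('scene','side','wrist'):
    cv2.imwrite(f'pics/{n}0.png',arm.capture(n)); c=arm.get_calibration(n)
    print(n,{k:(v.round(4).tolist() if hasattr(v,'round') and hasattr(v,'tolist') else v) for k,v in c.items()})
a=cv2.imread('pics/scene0.png');b=cv2.imread('pics/side0.png')
E
```

```text
bench.py
drive.py
pics
0.0 [ 0.22788034 -0.52725238  0.23029771] [-3.07464146e+00 -6.35705223e-01  1.03359865e-05] 0.085502616373602 0.0187
scene {'fovy': 44.922303966505666, 'cx': 260.13823244478107, 'cy': 185.15914735521372, 'camera_from_world': [[0.6924, 0.7215, 0.0034, -0.414], [0.532, -0.5073, -0.678, -0.2365], [-0.4874, 0.4713, -0.7351, 1.7446], [0.0, 0.0, 0.0, 1.0]]}
side {'fovy': 53.37863927669628, 'cx': 259.4216933128003, 'cy': 186.7366745340863, 'camera_from_world': [[-0.9339, -0.3567, 0.0244, 0.5359], [-0.2021, 0.4702, -0.8591, 0.1969], [0.295, -0.8072, -0.5112, 1.1466], [0.0, 0.0, 0.0, 1.0]]}
wrist {'fovy': 65.70646984690485, 'cx': 257.2062908053872, 'cy': 194.93892733639024, 'mount': [[0.0015, -0.9536, -0.3011, 0.0774], [1.0, 0.0014, 0.0005, 0.0001], [-0.0, -0.3011, 0.9536, -0.1435], [0.0, 0.0, 0.0, 1.0]]}
```

View pics/scene0.png

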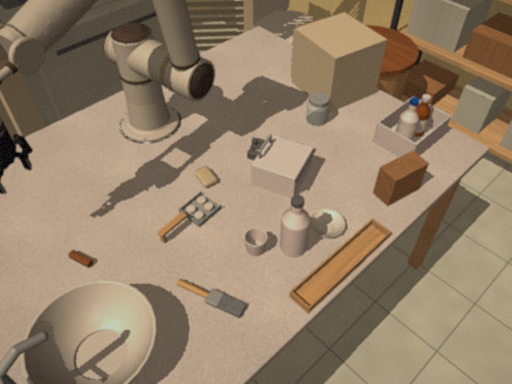

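View pics/side0.png

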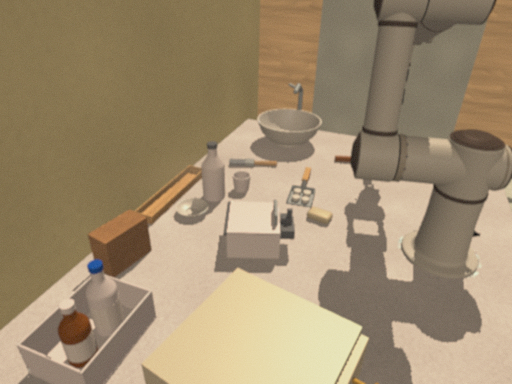

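The scene view shows the box at about (283,165), its tab at (257,148), the scoop pan at (202,208) with its handle running to (163,236), the soap at (206,177), the cup at (256,240) and the bottle at (294,228). I'll enlarge crops of both views so I can pick points.

```bash
python3 - <<'E'
import cv2
a=cv2.imread('pics/scene0.png')[120:250,150:330];b=cv2.imread('pics/side0.png')[160:270,210:340]
cv2.imwrite('pics/sc.png',cv2.resize(a,None,fx=4.4,fy=4.4,interpolation=cv2.INTER_CUBIC))
cv2.imwrite('pics/sd.png',cv2.resize(b,None,fx=5.4,fy=5.4,interpolation=cv2.INTER_CUBIC))
E
```

```text
(no output)
```

View pics/sc.png

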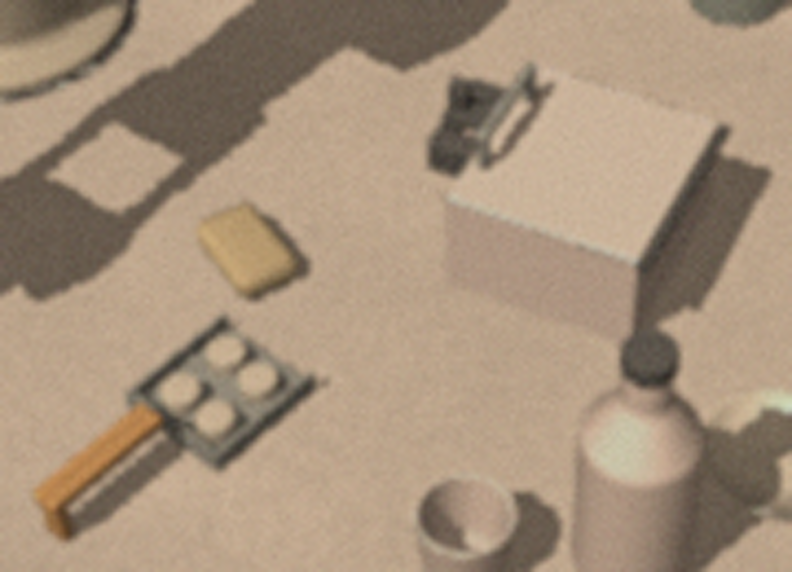

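View pics/sd.png

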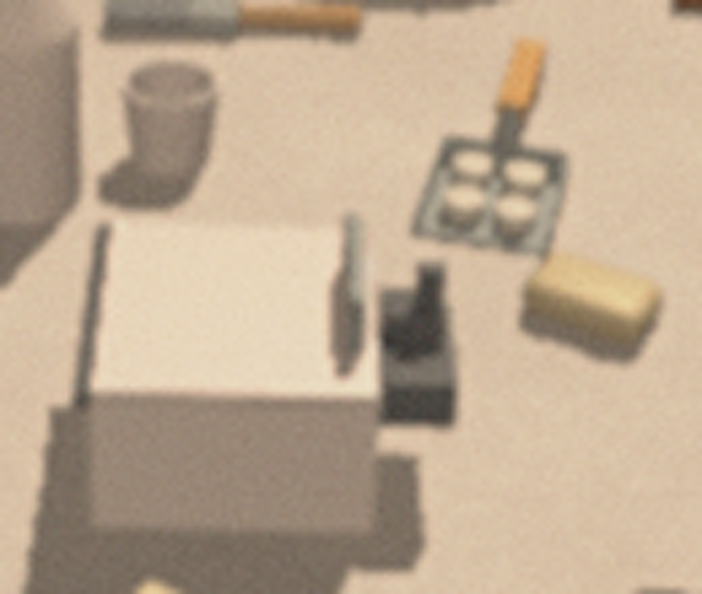

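```bash
cat > h.py <<'E'
from bench import arm
import numpy as np, cv2
from scipy.spatial.transform import Rotation as R
from scipy.optimize import least_squares
def proj(n,P):
    c=arm.get_calibration(n); T=np.array(c['camera_from_world']); f=192/np.tan(np.radians(c['fovy'])/2)
    p=np.atleast_2d(P)@T[:3,:3].T+T[:3,3]; return p[:,:2]/p[:,2:]*f+[c['cx'],c['cy']]
def wproj(P,pos,rot):
    c=arm.get_calibration('wrist'); M=np.array(c['mount']); f=192/np.tan(np.radians(c['fovy'])/2)
    t=R.from_rotvec(rot).inv().apply(np.atleast_2d(P)-pos); p=(t-M[:3,3])@M[:3,:3]
    r=np.linalg.norm(p[:,:2],axis=1,keepdims=True); th=np.arctan2(r,p[:,2:]); return p[:,:2]/r*th*f+[c['cx'],c['cy']]
def world(pose,L):
    x,y,a=pose; L=np.atleast_2d(L).astype(float); c,s=np.cos(a),np.sin(a)
    return np.c_[x+c*L[:,0]-s*L[:,1],y+s*L[:,0]+c*L[:,1],L[:,2]]
def fit(obs,x0):
    f=lambda p:np.concatenate([(proj(n,world(p,L))-uv).ravel() for n,L,uv in obs])
    r=least_squares(f,x0,loss='soft_l1'); return r.x,f(r.x).reshape(-1,2)
E
python3 - <<'E'
from h import *
A=lambda u,v:np.array([(u+.5)/4.4-.5+150,(v+.5)/4.4-.5+120]); B=lambda u,v:np.array([(u+.5)/5.4-.5+210,(v+.5)/5.4-.5+160])
S,D='scene','side'
for n in (S,D):
    T=np.array(arm.get_calibration(n)['camera_from_world']);print(n,'cam',-T[:3,:3].T@T[:3,3])
def tri(a,b):
    return least_squares(lambda X:np.r_[(proj(S,X)-a).ravel(),(proj(D,X)-b).ravel()],[.5,0,.05]).x
print('nub',tri(A(463,82),B(432,266)))
print('barend+',tri(A(530,68),B(352,370)),'barend-',tri(A(487,138),B(352,218)))
box=[(D,(.075,.08,0),B(92,528)),(D,(-.075,.08,0),B(375,530)),(S,(-.075,-.08,0),A(447,278)),
 (S,(-.104,0,.122),A(463,82)),(D,(-.104,0,.122),B(432,266)),(S,(-.063,.04,.1265),A(532,66)),(D,(-.063,-.04,.1265),B(352,212)),
 (S,(.075,-.08,0),A(633,335))]
best=min((fit(box,[.5,.05,a]) for a in (-1,0,1)),key=lambda r:abs(r[1]).sum())
print('box',best[0],best[1].round(1).tolist())
sc=[(S,(-.05,.045,.022),A(130,390)),(S,(.05,.045,.018),A(225,318)),(S,(-.05,-.045,.0),A(220,467)),(S,(.05,-.045,.002),A(318,384)),
 (S,(-.162,0,.047),A(48,490)),(D,(-.162,0,.047),B(530,40)),(D,(-.062,0,.047),B(517,106)),(S,(-.062,0,.047),A(150,410)),
 (D,(.05,-.045,0),B(413,237)),(D,(.05,.045,0),B(545,257)),(D,(-.05,-.045,.022),B(448,138)),(D,(-.05,.045,.022),B(568,153))]
best=min((fit(sc,[.4,-.15,a]) for a in (0.6,1.5,2.4)),key=lambda r:abs(r[1]).sum())
print('scoop',best[0],best[1].round(1).tolist())
E
```

```text
scene cam [ 1.26282635 -0.64349405  1.12352162]
side cam [0.20207813 1.02417601 0.74228419]
nub [0.43570093 0.12880781 0.12188255]
barend+ [0.44971614 0.19702777 0.0981523 ] barend- [0.49115495 0.10011722 0.12157948]
box [0.53280662 0.16323363 0.36837061] [[0.0, 0.6], [-0.5, 1.1], [0.1, 0.5], [-1.2, 0.1], [-0.2, -0.4], [-0.2, -1.1], [0.0, 0.6], [-0.1, 2.1]]Traceback (most recent call last):
  File "<stdin>", line 18, in <module>
  File "<stdin>", line 18, in <genexpr>
  File "h.py", line 17, in fit
    r=least_squares(f,x0,loss='soft_l1'); return r.x,f(r.x).reshape(-1,2)
                                                     ~^^^^^
  File "h.py", line 16, in <lambda>
    f=lambda p:np.concatenate([(proj(n,world(p,L))-uv).ravel() for n,L,uv in obs])
                                ~~~~^^^^^^^^^^^^^^
  File "h.py", line 6, in proj
    c=arm.get_calibration(n); T=np.array(c['camera_from_world']); f=192/np.tan(np.radians(c['fovy'])/2)
ValueError: time passes only in moves, steps and waits
```

```bash
python3 - <<'E'
s=open('h.py').read()
s=s.replace("def proj(","import functools\ncal=functools.lru_cache(None)(arm.get_calibration)\ndef proj(",1).replace("c=arm.get_calibration(","c=cal(")
open('h.py','w').write(s)
E
python3 - <<'E'
from h import *
A=lambda u,v:np.array([(u+.5)/4.4-.5+150,(v+.5)/4.4-.5+120]); B=lambda u,v:np.array([(u+.5)/5.4-.5+210,(v+.5)/5.4-.5+160])
S,D='scene','side'
sc=[(S,(-.05,.045,.022),A(130,390)),(S,(.05,.045,.018),A(225,318)),(S,(-.05,-.045,.0),A(220,467)),(S,(.05,-.045,.002),A(318,384)),
 (S,(-.162,0,.047),A(48,490)),(D,(-.162,0,.047),B(530,40)),(D,(-.062,0,.047),B(517,106)),(S,(-.062,0,.047),A(150,410)),
 (D,(.05,-.045,0),B(413,237)),(D,(.05,.045,0),B(545,257)),(D,(-.05,-.045,.022),B(448,138)),(D,(-.05,.045,.022),B(568,153))]
best=min((fit(sc,[.4,-.15,a]) for a in (0.6,1.5,2.4)),key=lambda r:abs(r[1]).sum())
print('scoop',best[0],best[1].round(1).tolist())
p=best[0]; print('grip',world(p,(-.085,0,.04)),'foot',world(p,(-.16,0,0)))
b=[.5328,.1632,.3684]
print('box nub, bar, hinge',world(b,[(-.104,0,.122),(-.063,0,.1215),(.075,0,.0855)]))
for n,a in (('cupbase',A(466,565)),('soap',A(248,262)),('softbase',A(635,690))): 
    q=least_squares(lambda X:(proj(S,[X[0],X[1],0])-a).ravel(),[.5,0]).x; print(n,q)
s=arm.read_state();print(R.from_rotvec(s['eef_rot']).as_matrix().round(3).tolist())
E
```

```text
scoop [ 0.4638526  -0.13052581  1.68712387] [[-1.1, -0.9], [0.2, -2.1], [-0.0, 0.8], [0.0, -0.2], [-1.0, 1.5], [0.1, -0.1], [-1.2, -0.3], [0.8, -1.0], [-0.3, 0.1], [0.5, 0.4], [-1.4, -0.6], [0.4, 0.2]]
grip [[ 0.47371816 -0.21495135  0.04      ]] foot [[ 0.48242306 -0.28944446  0.        ]]
box nub, bar, hinge [[0.43577791 0.12574718 0.122     ]
 [0.474027   0.14051224 0.1215    ]
 [0.60276786 0.19020924 0.0855    ]]
cupbase [ 0.68907544 -0.10622008]
soap [ 0.37384826 -0.03487644]
softbase [ 0.83253141 -0.09464592]
[[0.918, 0.397, -0.0], [0.397, -0.918, 0.001], [0.0, -0.001, -1.0]]
```

The fits hold up: the nub triangulates to z=0.122, and the residuals are about 1 px. The tool needs yaw ≈ 1.939 (tool x along box +y), so I'll turn it first.

```bash
cat >> h.py <<'E'
def go(target,yaw):
    s=arm.read_state(); M=R.from_rotvec(s['eef_rot']).as_matrix(); y0=np.arctan2(M[1,0],M[0,0])
    print('t',round(s['time_s'],2),'yaw',round(y0,3),'turn',round(-((yaw-y0+np.pi)%(2*np.pi)-np.pi),3),'tool delta',(M.T@(np.array(target)-s['position'])).round(4),'w',round(s['width'],4),'F',np.round(s['ft_force'],1),'q',np.round(s['q'],2))
E
python3 drive.py '0 0 0 -0.15 0.085;0 0 0 -0.15 0.085;0 0 0 -0.15 0.085;0 0 0 -0.15 0.085;0 0 0 -0.15 0.085;0 0 0 -0.15 0.085;0 0 0 -0.15 0.085;0 0 0 -0.15 0.085;0 0 0 -0.15 0.085;0 0 0 -0.15 0.085;0 0 0 -0.03 0.085'
python3 -c "
from h import *
b=[.5328,.1632,.3684]
go(world(b,(-.104,-.1,.26))[0],1.939)
go(world([.4638,-.1305,1.687],(-.1,0,.25))[0],1.939)"
```

```text
time_s: 1.25
position: [0.228, -0.5276, 0.2309]
eef_rot: [-1.776, -2.591, -0.001]
ft_force: [0.3, 0.0, -0.7]
width: 0.0849
grip_force: 0.0
t 1.25 yaw 1.94 turn 0.001 tool delta [ 0.4345  0.4294 -0.0287] w 0.0849 F [ 0.3  0.  -0.7] q [-1.37  0.16  1.6  -0.    1.39 -1.74]
t 1.25 yaw 1.94 turn 0.001 tool delta [ 0.1886  0.3382 -0.0189] w 0.0849 F [ 0.3  0.  -0.7] q [-1.37  0.16  1.6  -0.    1.39 -1.74]
```

```bash
python3 drive.py '0.024 0.042 -0.003 0 0.085;0.024 0.042 -0.003 0 0.085;0.024 0.042 -0.003 0 0.085;0.024 0.042 -0.003 0 0.085;0.024 0.042 -0.003 0 0.085;0.024 0.042 -0.003 0 0.085;0.024 0.042 -0.003 0 0.085;0.02 0.042 0 0 0.085;0 0 0 0 0.085;0 0 0 0 0.085'
python3 -c "
from h import *
import json
s=arm.read_state();im=arm.capture('wrist');cv2.imwrite('pics/w1.png',im);np.savez('w1.npz',p=s['position'],r=s['eef_rot'])
go(world([.5328,.1632,.3684],(-.104,-.1,.26))[0],1.939)"
```

```text
time_s: 2.25
position: [0.4745, -0.231, 0.2521]
eef_rot: [-1.778, -2.59, 0.001]
ft_force: [-0.4, -1.4, 0.1]
width: 0.0849
grip_force: 0.0
t 2.3 yaw 1.937 turn -0.002 tool delta [ 0.2476  0.0926 -0.008 ] w 0.0853 F [-0.2 -1.1  0. ] q [-0.68  0.02  1.7  -0.    1.42 -1.05]
```

```bash
python3 drive.py '0.041 0.0155 -0.001 0 0;0.041 0.0155 -0.001 0 0;0.041 0.0155 -0.001 0 0;0.041 0.0155 -0.001 0 0;0.041 0.0155 -0.001 0 0;0.041 0.0155 -0.001 0 0;0 0 0 0 0;0 0 0 0 0'
python3 -c "
from h import *
s=arm.read_state();im=arm.capture('wrist');cv2.imwrite('pics/w2.png',im);np.savez('w2.npz',p=s['position'],r=s['eef_rot'])
a=cv2.imread('pics/w1.png');
sel=[a[:,60:460],im[:,60:460]]
cv2.imwrite('pics/m1.png',cv2.resize(np.hstack(sel),(800,384)))"
```

```text
time_s: 3.1
position: [0.4726, 0.0305, 0.2583]
eef_rot: [1.78, 2.588, -0.001]
ft_force: [-0.5, -0.2, -0.1]
width: 0.0001
grip_force: 0.0
```

View pics/m1.png

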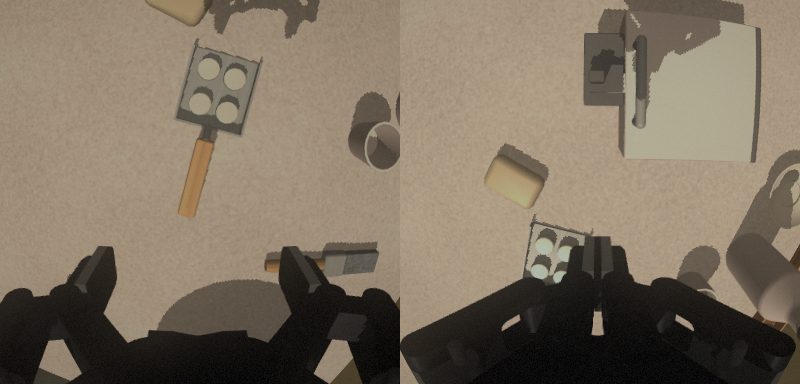

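```bash
python3 - <<'E'
from h import *
def wfit(f,obs,x0):
    d=np.load(f); L=np.array([o[0] for o in obs]);uv=np.array([o[1] for o in obs],float)
    g=lambda p:(wproj(world(p,L),d['p'],d['r'])-uv).ravel()
    r=least_squares(g,x0); return r.x,g(r.x).reshape(-1,2).round(1).tolist()
o=[((-.063,.04,.1265),(641-340,38)),((-.063,-.04,.1265),(640-340,124)),((.075,-.08,.0915),(755-340,161))]
b0=[.5328,.1632,.3684]
print(wfit('w2.npz',o,b0),wfit('w2.npz',o[:2],b0))
d=np.load('w2.npz')
print('pred', (wproj(world(b0,[(-.063,.04,.1265),(-.063,-.04,.1265),(-.104,0,.122),(-.104,.005,.122),(-.093,-.08,.0915),(.075,-.08,.0915),(.075,.08,.0915)]),d['p'],d['r'])+[340,0]).round(0).tolist())
o=[((0,0,.018),(277.5,90.5)),((-.162,0,.047),(247,215)),((-.062,0,.047),(265,141)),((.05,0,.012),(289.5,51)),((-.05,.045,.022),(237,118)),((-.05,-.045,.022),(303,135))]
p,r=wfit('w1.npz',o,[.4638,-.1305,1.687]);print('scoop',p,r); print(world(p,(-.085,0,.04)))
E
```

```text
(array([0.53369389, 0.16148223, 0.38583925]), [[0.0, 0.9], [1.9, -0.3], [-2.9, -1.0]]) (array([0.53324338, 0.1601152 , 0.36386308]), [[-0.0, 0.7], [0.0, -0.6]])
pred [[642.0, 36.0], [641.0, 120.0], [597.0, 77.0], [597.0, 72.0], [607.0, 156.0], [751.0, 159.0], [755.0, 23.0]]
scoop [ 0.4653512  -0.13121674  1.68823556] [[1.5, -1.5], [-0.3, 0.8], [2.2, -2.4], [-1.0, 1.6], [-2.9, 0.4], [0.3, 1.5]]
[[ 0.4753106  -0.21563125  0.04      ]]
```

```bash
python3 -c "
from h import *
go(world([.533,.1605,.368],(-.104,-.032,.14))[0],1.939)"
```

```text
t 3.15 yaw 1.936 turn -0.003 tool delta [ 0.0683 -0.0009  0.1182] w -0.0003 F [-1.   0.3 -1.1] q [-0.19 -0.13  1.83 -0.    1.44 -0.56]
```

```bash
python3 drive.py '0.017 0 0.03 0 0;0.017 0 0.03 0 0;0.017 0 0.03 0 0;0.017 0 0.029 0 0;0 0 0.015 0 0;0 0 0.016 0 0;0.01 0 0 0 0;0.006 0 0 0 0;0.006 0 0 0 0;0.006 0 0 0 0;0.006 0 0 0 0;0.006 0 0 0 0' 20
python3 -c "
from h import *
go(world([.533,.1605,.368],(-.104,.015,.109))[0],1.939)"
```

```text
time_s: 4.35
position: [0.4344, 0.1324, 0.109]
eef_rot: [1.778, 2.588, 0.001]
ft_force: [1.3, -1.9, 2.3]
width: 0.0001
grip_force: 0.8
t 4.35 yaw 1.938 turn -0.001 tool delta [ 0.0058 -0.0019  0.    ] w 0.0001 F [ 1.3 -1.9  2.3] q [ 0.03 -0.02  2.04 -0.    1.12 -0.34]
```

```bash
python3 drive.py '0.003 0 0 0 0;0.002 0 0 0 0;0 0 0 0 0;0 0 0 0 0';python3 drive.py '0.001 0 0 0 0;0.001 0 0 0 0;0 0 0 0 0;0 0 0 0 0'
python3 -c "
from h import *
go(world([.533,.1605,.368],(-.104,.015,.109))[0],1.939)"
```

```text
time_s: 4.75
position: [0.4318, 0.1368, 0.108]
eef_rot: [-1.778, -2.589, 0.0]
ft_force: [-0.6, -0.5, -0.1]
width: 0.0002
grip_force: 0.0
time_s: 5.15
position: [0.4314, 0.138, 0.1081]
eef_rot: [1.779, 2.589, -0.002]
ft_force: [0.3, -4.4, -1.0]
width: -0.0001
grip_force: 2.2
t 5.15 yaw 1.938 turn -0.001 tool delta [-0.0006 -0.0011 -0.0009] w -0.0001 F [ 0.3 -4.4 -1. ] q [ 0.04 -0.02  2.05 -0.    1.12 -0.32]
```

```bash
python3 drive.py '0.001 0 0 0 0;0.001 0 0 0 0;0 0 0 0 0;0 0 0 0 0'
python3 -c "
from h import *
go(world([.533,.1605,.368],(-.063,-.02,.16))[0],1.939)
s=arm.read_state();im=arm.capture('wrist');cv2.imwrite('pics/w3.png',im)"
```

```text
time_s: 5.55
position: [0.4312, 0.1385, 0.1082]
eef_rot: [1.776, 2.587, -0.005]
ft_force: [1.2, -10.7, -2.2]
width: 0.0001
grip_force: 5.5
t 5.55 yaw 1.938 turn -0.001 tool delta [-0.0363  0.0399 -0.0516] w 0.0001 F [  1.2 -10.7  -2.2] q [ 0.05 -0.02  2.05 -0.    1.12 -0.32]
```

```bash
python3 drive.py '-0.01 0 0 0 0;-0.01 0 0 0 0;0 0 -0.03 0 0;0 0 -0.03 0 0.04;0 0.02 0 0 0.04;0 0.02 0 0 0.04;0 0 0 0 0.04;0 0 0 0 0.04'
python3 -c "
from h import *
go(world([.533,.1605,.368],(-.063,0,.107))[0],1.939)"
```

```text
time_s: 6.4
position: [0.4748, 0.1359, 0.1679]
eef_rot: [-1.778, -2.588, 0.001]
ft_force: [0.2, -0.2, 0.9]
width: 0.0401
grip_force: 0.0
t 6.4 yaw 1.938 turn -0.001 tool delta [0.0019 0.0002 0.0609] w 0.0401 F [ 0.2 -0.2  0.9] q [ 0.03  0.01  1.89  0.    1.25 -0.33]
```

```bash
python3 drive.py '0.001 0 0.03 0 0.04;0 0 0.031 0 0.04;0 0 0 0 0.04;0 0 0 0 0.01;0 0 0 0 0.005;0 0 0 0 0.005;0 0 0 0 0.005;0 0 0 0 0.005' 40
python3 -c "
from h import *
b=[.533,.1605,.368]
go(world(b,(-.063,0,.107))[0],1.939)
s=arm.read_state(); p=s['position']-world(b,(.075,0,.0855))[0]; print('rel hinge x',p[0]*np.cos(.368)+p[1]*np.sin(.368),'z',p[2])
th=np.arange(0,1.66,.11); x=-.138*np.cos(th)+.036*np.sin(th); z=.138*np.sin(th)+.036*np.cos(th)
print(np.c_[np.diff(x),-np.diff(z)].round(4).tolist())"
```

```text
time_s: 7.2
position: [0.4751, 0.1367, 0.1091]
eef_rot: [1.778, 2.589, -0.001]
ft_force: [-5.1, -2.2, 6.3]
width: 0.0082
grip_force: 39.2
t 7.2 yaw 1.938 turn -0.001 tool delta [ 0.0014 -0.0004  0.0021] w 0.0082 F [-5.1 -2.2  6.3] q [ 0.04  0.08  1.93 -0.    1.12 -0.33]
rel hinge x -0.1375871713934098 z 0.02356227540369099
[[0.0048, -0.0149], [0.0064, -0.0143], [0.0079, -0.0135], [0.0094, -0.0126], [0.0107, -0.0115], [0.0119, -0.0102], [0.0129, -0.0089], [0.0138, -0.0074], [0.0146, -0.0058], [0.0151, -0.0042], [0.0155, -0.0025], [0.0157, -0.0008], [0.0157, 0.0009], [0.0155, 0.0026], [0.0151, 0.0043]]
```

```bash
python3 drive.py '0 0.005 -0.015 0 0.005;0 0.006 -0.014 0 0.005;0 0.008 -0.0135 0 0.005;0 0.0095 -0.0125 0 0.005;0 0.0105 -0.0115 0 0.005;0 0.012 -0.010 0 0.005;0 0.013 -0.009 0 0.005;0 0 0 0 0.005'
python3 -c "
from h import *
b=[.533,.1605,.368]
s=arm.read_state(); p=s['position']-world(b,(.075,0,.0855))[0]; x,z=p[0]*np.cos(.368)+p[1]*np.sin(.368),p[2]+.0125; print('rel hinge x',x,'z',z,'r',np.hypot(x,z),'th',np.pi-np.arctan2(z,x)-np.arctan2(.036,.138)); go(world(b,(0,0,0))[0],1.939)"
```

```text
time_s: 8.0
position: [0.5358, 0.1597, 0.1978]
eef_rot: [1.777, 2.588, 0.0]
ft_force: [-11.4, -4.2, 17.4]
width: 0.0083
grip_force: 41.0
rel hinge x -0.07265956035400364 z 0.12478402575761754 r 0.14439690022682225 th 0.7883238526240115
t 8.0 yaw 1.938 turn -0.001 tool delta [ 0.0021 -0.0027  0.1978] w 0.0083 F [-11.4  -4.2  17.4] q [ 0.07  0.14  1.68 -0.    1.31 -0.29]
```

```bash
python3 drive.py '0 0.013 -0.009 0 0.005;0 0.0142 -0.0065 0 0.005;0 0.015 -0.0045 0 0.005;0 0.0155 -0.003 0 0.005;0 0.0157 -0.001 0 0.005;0 0.0157 0.0006 0 0.005;0 0.0155 0.002 0 0.005;0 0.007 0.0015 0 0.005;0 0 0 0 0.005;0 0 0 0 0.005'
python3 -c "
from h import *
b=[.533,.1605,.368]
s=arm.read_state(); p=s['position']-world(b,(.075,0,.0855))[0]; x,z=p[0]*np.cos(.368)+p[1]*np.sin(.368),p[2]+.0125; print('rel hinge x',x,'z',z,'r',np.hypot(x,z),'th',np.pi-np.arctan2(z,x)-np.arctan2(.036,.138)); go(world(b,(0,0,0))[0],1.939)
cv2.imwrite('pics/sd1.png',arm.capture('side'))"
```

```text
time_s: 9.0
position: [0.6402, 0.1997, 0.2147]
eef_rot: [1.777, 2.586, 0.004]
ft_force: [2.9, -2.8, 5.4]
width: 0.008
grip_force: 40.3
rel hinge x 0.03908225975475434 z 0.14165563793653718 r 0.1469480955533123 th 1.5848131954896028
t 9.0 yaw 1.937 turn -0.002 tool delta [ 0.0023 -0.115   0.2142] w 0.008 F [ 2.9 -2.8  5.4] q [ 0.12  0.41  1.32 -0.    1.4  -0.24]
```

```bash
python3 drive.py '0 0.006 0.001 0 0.005;0 0 0 0 0.005;0 0 0 0 0.018;0 0 0 0 0.018;0 0 0 0 0.018;0 0 -0.02 0 0.018;0 0 -0.03 0 0.018;0 0 -0.03 0 0.018;0 0 0 0 0.018;0 0 0 0 0.018'
python3 -c "
from h import *
a=arm.capture('side');b=arm.capture('scene')
cv2.imwrite('pics/m2.png',np.hstack([cv2.resize(a[100:280,180:340],(400,450)),cv2.resize(b[80:260,200:360],(400,450))]))
go(world([.465,-.131,1.688],(-.09,0,.10))[0],1.688)"
```

```text
time_s: 10.05
position: [0.644, 0.2028, 0.2913]
eef_rot: [-1.777, -2.589, -0.0]
ft_force: [0.2, 0.3, -0.2]
width: 0.0178
grip_force: 0.0
t 10.15 yaw 1.938 turn 0.25 tool delta [-0.3347 -0.3077  0.1899] w 0.0179 F [-0.4  1.2  0.1] q [ 0.13  0.39  1.2   0.    1.55 -0.24]
```

View pics/m2.png

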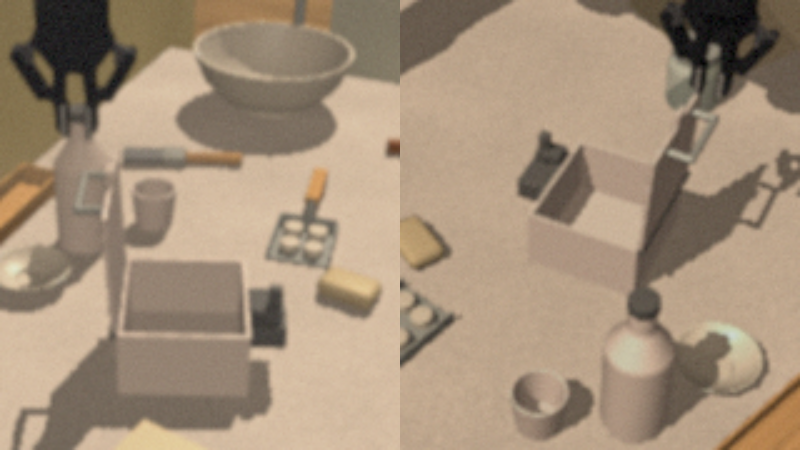

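Both views show the box open: the lid stands upright at the hinge side, and the tab has slid to the +y end of the shelf. Next I'll fetch the scoop.

```bash
python3 drive.py '-0.0335 -0.0308 0 0 0.018;-0.0335 -0.0308 0 0 0.018;-0.0335 -0.0308 0 0 0.018;-0.0335 -0.0308 0 0 0.018;-0.0335 -0.0308 0 0 0.05;-0.0335 -0.0308 0 0 0.05;-0.0335 -0.0308 0 0 0.05;-0.0335 -0.0308 0.02 0 0.05;-0.0335 -0.0308 0.02 0 0.05;-0.0335 -0.0308 0.03 0 0.05;0 0 0.04 0.125 0.05;0 0 0.03 0.125 0.05;0 0 0 0 0.05;0 0 0 0 0.05'
python3 -c "
from h import *
s=arm.read_state();im=arm.capture('wrist');cv2.imwrite('pics/w4.png',im)
p=[.465,-.131,1.688]
print(wproj(world(p,[(-.062,0,.047),(-.162,0,.047),(-.05,.045,.022),(-.05,-.045,.022)]),s['position'],s['eef_rot']).round(0).tolist())
go(world(p,(-.09,0,.02))[0],1.688)"
```

```text
time_s: 11.55
position: [0.4779, -0.2168, 0.1535]
eef_rot: [-2.082, -2.349, -0.0]
ft_force: [0.5, -0.4, 0.4]
width: 0.0503
grip_force: 0.0
[[254.0, 166.0], [254.0, 267.0], [206.0, 148.0], [302.0, 148.0]]
t 11.6 yaw 1.691 turn 0.003 tool delta [-0.0024 -0.0039  0.1351] w 0.0501 F [1.1 0.4 0.4] q [-0.66  0.1   1.81  0.    1.22 -0.78]
```

View pics/w4.png

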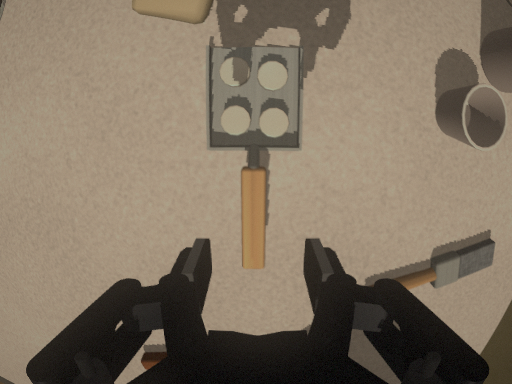

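The handle runs from (254,167) to (254,268), exactly where the model predicts, so I'll descend and grip.

```bash
python3 drive.py '-0.0024 -0.0039 0.03 0 0.05;0 0 0.035 0 0.05;0 0 0.035 0 0.05;0 0 0.025 0 0.05;0 0 0.009 0 0.05;0 0 0 0 0.05;0 0 0 0 0.02;0 0 0 0 0.01;0 0 0 0 0.01;0 0 0 0 0.01;0 0 0 0 0.01' 120
python3 -c "
from h import *
go(world([.465,-.131,1.688],(-.09,0,.02))[0],1.688)"
```

```text
time_s: 12.7
position: [0.4764, -0.2216, 0.0228]
eef_rot: [2.084, 2.346, -0.0]
ft_force: [-1.7, 1.0, 7.1]
width: 0.0202
grip_force: 117.6
t 12.7 yaw 1.689 turn 0.001 tool delta [ 0.0013 -0.0007  0.0028] w 0.0202 F [-1.7  1.   7.1] q [-0.67  0.3   1.89 -0.    0.95 -0.78]
```

```bash
python3 drive.py '0 0 -0.003 0 0.01;0 0 -0.006 0 0.01;0 0 -0.01 0 0.01;0 0 -0.012 0 0.01;0 0 -0.012 0 0.01;0 0 -0.01 0 0.01;0 0 -0.006 0 0.01;0 0 -0.003 0 0.01;0 0 0 0 0.01;0 0 0 0 0.01' 120
python3 -c "
from h import *
s=arm.read_state();print(s['position'],s['width'],s['grip_force'],s['ft_force'].round(2),s['ft_torque'].round(3)) 
w=arm.capture('wrist');a=arm.capture('side');b=arm.capture('scene')
cv2.imwrite('pics/m3.png',np.hstack([w[:300,130:380],cv2.resize(a[140:240,240:340],(300,300)),cv2.resize(b[150:250,150:230],(240,300))]))
"
```

```text
time_s: 13.7
position: [0.4746, -0.2201, 0.0817]
eef_rot: [-2.087, -2.347, 0.0]
ft_force: [0.0, -1.0, -3.0]
width: 0.02
grip_force: 117.5
[ 0.47455252 -0.22009913  0.08170401] 0.019962483805804686 117.52750039100647 [ 0.02 -1.02 -2.98] [-0.193  0.008  0.028]
```

View pics/m3.png

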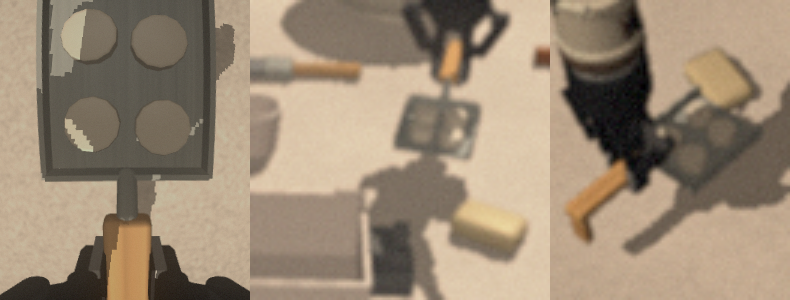

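```bash
python3 - <<'E'
from h import *
s=arm.read_state(); p=[.465,-.131,1.688]
P4=np.array([.4779,-.2168,.1535]); r4=[-2.082,-2.349,0]
w4=np.array([(235,72),(272,76),(236,120),(274,122)],float); m3=np.array([(220,36),(289,41),(222,124),(293,126)],float)
L=np.array([least_squares(lambda q:(wproj(world(p,(q[0],q[1],.018)),P4,r4)-uv).ravel(),[0,0]).x for uv in w4]);print(L.round(3).tolist())
L3=np.c_[L,np.full(4,.018)]
G=np.array([-.0913,0,.0415])  # pivot in scoop coords
Rt=R.from_rotvec(s['eef_rot']).as_matrix()
def g(v):
    th=v[0]; d=L3-G; d=np.c_[d[:,0]*np.cos(th)+d[:,2]*np.sin(th), d[:,1], -d[:,0]*np.sin(th)+d[:,2]*np.cos(th)]  # th>0: lip down
    # tool: x=scoop x, y=-scoop y, z=-up, pivot .0187 behind tcp
    t=np.c_[d[:,0]+v[1],-d[:,1],-d[:,2]-.0187]
    return (wproj(s['position']+t@Rt.T,s['position'],s['eef_rot'])-m3).ravel()
r=least_squares(g,[0,0]);print(r.x,r.fun.reshape(-1,2).round(1).tolist(), g([0,0]).reshape(-1,2).round(1).tolist())
b=[.533,.1605,.368]
go(world(b,(-.008,-.20,.15))[0],1.939)
E
```

```text
[[0.021, 0.018], [0.017, -0.016], [-0.024, 0.017], [-0.026, -0.018]]
[0.01284691 0.00087501] [[0.2, -1.0], [0.0, 1.0], [0.2, -0.8], [-0.0, 0.8]] [[-0.1, -0.6], [0.3, 1.5], [0.0, 0.5], [0.1, 2.1]]
t 13.85 yaw 1.688 turn -0.251 tool delta [ 0.1755  0.1444 -0.0684] w 0.0197 F [-0.3  0.2 -3.2] q [-0.67  0.2   1.87  0.    1.08 -0.78]
```

The scoop is level to within 0.013 rad and the tablets haven't moved. I'll carry it gently to the box.

```bash
python3 drive.py '0 0 -0.005 0 0.01;0 0 -0.012 0 0.01;0.003 0.002 -0.015 0 0.01;0.006 0.005 -0.015 0 0.01;0.01 0.008 -0.012 -0.02 0.01;0.014 0.011 -0.008 -0.03 0.01;0.017 0.014 -0.004 -0.03 0.01;0.019 0.016 0 -0.03 0.01;0.02 0.017 0 -0.03 0.01;0.02 0.017 0 -0.03 0.01;0.018 0.015 0 -0.03 0.01;0.014 0.012 0 -0.03 0.01;0.01 0.008 0 -0.02 0.01;0.006 0.005 0 0 0.01;0.003 0.002 0 0 0.01;0 0 0 0 0.01;0 0 0 0 0.01' 120
python3 -c "
from h import *
b=[.533,.1605,.368]
go(world(b,(-.008,-.085,.15))[0],1.939)
s=arm.read_state();print(s['position'],s['ft_torque'].round(3));cv2.imwrite('pics/w5.png',arm.capture('wrist'))"
```

```text
time_s: 15.55
position: [0.5665, -0.0355, 0.1532]
eef_rot: [1.78, 2.589, -0.0]
ft_force: [0.0, -0.9, -3.3]
width: 0.02
grip_force: 117.6
t 15.55 yaw 1.937 turn -0.002 tool delta [0.11   0.031  0.0032] w 0.02 F [ 0.  -0.9 -3.3] q [-0.28  0.21  1.7  -0.    1.23 -0.64]
[ 0.56654222 -0.03551747  0.15320241] [-0.19  -0.022 -0.028]
```

```bash
python3 drive.py '0.004 0.001 0 0 0.01;0.009 0.003 0 0 0.01;0.014 0.004 0 0 0.01;0.018 0.005 0 0 0.01;0.019 0.005 0 0 0.01;0.018 0.005 0 0 0.01;0.014 0.004 0 0 0.01;0.009 0.003 0 0 0.01;0.004 0.001 0 0 0.01;0 0 0 0 0.01;0 0 0.006 0 0.01;0 0 0.012 0 0.01;0 0 0.012 0 0.01;0 0 0.012 0 0.01;0 0 0.01 0 0.01;0 0 0.005 0 0.01;0 0 0 0 0.01' 120
python3 -c "
from h import *
b=[.533,.1605,.368]
go(world(b,(-.008,-.085,.094))[0],1.939)
s=arm.read_state();print(s['position'],s['ft_torque'].round(3));w=arm.capture('wrist')
a=arm.capture('side');b=arm.capture('scene')
cv2.imwrite('pics/m4.png',np.hstack([w[:300,110:400],cv2.resize(a[120:270,200:330],(260,300)),cv2.resize(b[100:230,210:340],(250,300))]))"
```

```text
time_s: 17.3
position: [0.5558, 0.0779, 0.095]
eef_rot: [-1.778, -2.588, 0.002]
ft_force: [0.0, 1.2, -2.2]
width: 0.0199
grip_force: 117.6
t 17.3 yaw 1.938 turn -0.001 tool delta [0.0002 0.0004 0.001 ] w 0.0199 F [ 0.   1.2 -2.2] q [-0.08  0.27  1.75  0.    1.12 -0.44]
[0.55578804 0.07794601 0.09498858] [-0.168  0.008  0.037]
```

View pics/m4.png

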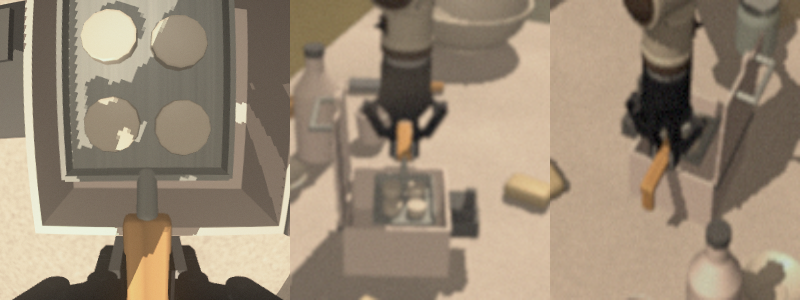

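The pan sits level inside the mouth with all four tablets on it. Now I'll loosen the grip step by step so the scoop can pivot lip-down about the pads.

```bash
cat >> h.py <<'E'
def diff(ref,new):
    a=cv2.imread(ref); w=arm.capture('wrist'); cv2.imwrite(new,w)
    print('diff',np.abs(w[:180,180:350].astype(int)-a[:180,180:350]).mean().round(2))
E
python3 -c "
from h import *
diff('pics/w5.png','pics/f0.png')"
for f in 60 35 20; do python3 drive.py '0 0 0 0 0.01;0 0 0 0 0.01;0 0 0 0 0.01' $f | tr '\n' ' '; python3 -c "
from h import *
diff('pics/f0.png','pics/f$f.png');print(arm.read_state()['ft_torque'].round(3))"; done
```

```text
diff 22.63
time_s: 17.8 position: [0.5567, 0.0779, 0.0964] eef_rot: [1.778, 2.589, 0.0] ft_force: [0.4, 0.3, -2.6] width: 0.0204 grip_force: 117.6 diff 2.62
[-0.178 -0.007 -0.014]
time_s: 18.15 position: [0.5565, 0.0779, 0.0962] eef_rot: [1.779, 2.589, 0.0] ft_force: [-1.0, 0.3, -2.8] width: 0.0199 grip_force: 117.6 diff 2.98
[-0.163 -0.058  0.018]
time_s: 18.5 position: [0.5565, 0.0779, 0.0962] eef_rot: [-1.779, -2.589, 0.0] ft_force: [0.4, -1.1, -2.7] width: 0.0196 grip_force: 117.6 diff 2.95
[-0.137 -0.079  0.044]
```

```bash
python3 drive.py '0 0 0 0 0.015;0 0 0 0 0.015;0 0 0 0 0.015' 30 | tr '\n' ' '; python3 -c "
from h import *
diff('pics/f0.png','pics/g1.png')"; python3 drive.py '0 0 0 0 0.019;0 0 0 0 0.019' 30 | tr '\n' ' '; python3 -c "
from h import *
diff('pics/f0.png','pics/g2.png');print(arm.read_state()['ft_torque'].round(3))"
```

```text
time_s: 18.85 position: [0.5565, 0.0779, 0.0962] eef_rot: [1.779, 2.59, 0.0] ft_force: [-0.3, -1.1, -2.0] width: 0.0199 grip_force: 117.6 diff 2.94
time_s: 19.1 position: [0.5565, 0.0779, 0.0962] eef_rot: [1.779, 2.589, 0.0] ft_force: [0.6, 0.2, -3.2] width: 0.0199 grip_force: 117.6 diff 2.93
[-0.182 -0.081 -0.023]
```

```bash
for w in 0.0202 0.0206; do python3 drive.py "0 0 0 0 0.0203;0 0 0 0 $w" 20 | tr '\n' ' '; python3 -c "
from h import *
diff('pics/f0.png','pics/h$w.png');print(arm.read_state()['ft_torque'].round(3))"; done
```

```text
time_s: 19.35 position: [0.5565, 0.0779, 0.0962] eef_rot: [-1.779, -2.589, 0.0] ft_force: [-0.5, -0.3, -1.7] width: 0.0205 grip_force: 74.9 diff 2.97
[-0.151 -0.088 -0.019]
time_s: 19.6 position: [0.5565, 0.0779, 0.0962] eef_rot: [-1.779, -2.589, 0.0] ft_force: [-0.9, 0.5, -2.9] width: 0.0209 grip_force: 61.8 diff 2.94
[-0.178 -0.08  -0.055]
```

```bash
python3 drive.py '0 0 0 0 0.021;0 0 0 0 0.021' 20 | tail -2 | tr '\n' ' '; python3 -c "
from h import *
diff('pics/f0.png','pics/i1.png')"; python3 drive.py '0 0 0 0 0.0213;0 0 0 0 0.0213' 20 | tail -2| tr '\n' ' '; python3 -c "
from h import *
diff('pics/f0.png','pics/i2.png');print(arm.read_state()['ft_torque'].round(3))"
```

```text
width: 0.0209 grip_force: 44.2 diff 3.0
width: 0.0213 grip_force: 30.9 diff 2.98
[-0.161 -0.082  0.032]
```

```bash
python3 drive.py '0 0 0 0 0.0216;0 0 0 0 0.0216;0 0 0 0 0.0216' 20 | tail -2 | tr '\n' ' '; python3 -c "
from h import *
diff('pics/f0.png','pics/i3.png');print(arm.read_state()['ft_torque'].round(3))"; python3 drive.py '0.006 0 0 0 0.0216;0.008 0 0 0 0.0216;0.005 0 0 0 0.0216;0.005 0 0 0 0.0216;0.005 0 -0.002 0 0.0216' | tr '\n' ' '; python3 -c "
from h import *
diff('pics/f0.png','pics/i4.png');print(arm.read_state()['ft_torque'].round(3))"
```

```text
width: 0.0216 grip_force: 17.6 diff 5.85
[-0.086 -0.056  0.035]
time_s: 21.0 position: [0.5481, 0.1001, 0.0998] eef_rot: [1.77, 2.583, -0.011] ft_force: [2.9, -29.8, 5.7] width: 0.0219 grip_force: 18.4 diff 14.36
[-2.198 -0.581 -0.064]
```

```bash
cat >> h.py <<'E'
def wray(uv):
    c=cal('wrist'); M=np.array(c['mount']); f=192/np.tan(np.radians(c['fovy'])/2); d=np.atleast_2d(uv)-[c['cx'],c['cy']]
    r=np.linalg.norm(d,axis=1,keepdims=True)+1e-9; th=r/f; return np.c_[d/r*np.sin(th),np.cos(th)]@M[:3,:3].T, M[:3,3]
def rotp(d,th): return np.c_[d[:,0]*np.cos(th)-d[:,2]*np.sin(th),d[:,1],d[:,0]*np.sin(th)+d[:,2]*np.cos(th)]  # tool axes, z down: th>0 lip down
def tilt(ref,new,th0=0):
    # features on the pan/tablets in ref (scoop level there), followed to new; pivot at tool (0,0,-.0187)
    a=cv2.imread(ref,0);b=cv2.imread(new,0); m=np.zeros_like(a); m[5:175,175:345]=255
    s=cv2.SIFT_create(contrastThreshold=.01); ka,da=s.detectAndCompute(a,m); kb,db=s.detectAndCompute(b,None)
    g=[x for x,y in cv2.BFMatcher().knnMatch(da,db,k=2) if x.distance<.8*y.distance]
    A=np.array([ka[x.queryIdx].pt for x in g]);B=np.array([kb[x.trainIdx].pt for x in g])
    ray,o=wray(A); Z=.0228-.011; t=(Z-o[2])/ray[:,2:]; X=o+ray*t-[0,0,-.0187]
    inv=lambda P:wproj(P,np.zeros(3),np.zeros(3))
    best=(0,)
    for th in np.arange(-.2,1.5,.02):
        for sx in (-.02,-.015,-.01,-.005,0,.005):
            e=np.linalg.norm(inv(rotp(X,th)+[sx,0,-.0187])-B,axis=1); n=(e<5).sum()
            if n>best[0]: best=(n,round(th,2),sx,np.median(e[e<5]).round(1))
    print('matches',len(g),'best (n,tilt,slip,err)',best)
E
python3 drive.py '-0.006 0 0 0 0.0216;-0.006 0 0 0 0.0216;0 0 0 0 0.0216' | tr '\n' ' '
python3 -c "
from h import *
diff('pics/f0.png','pics/i5.png');print(arm.read_state()['ft_torque'].round(3))
for n in ('i2','i3','i4','i5'): tilt('pics/f0.png',f'pics/{n}.png')"
```

```text
time_s: 21.35 position: [0.5504, 0.0935, 0.0979] eef_rot: [-1.779, -2.589, 0.0] ft_force: [0.1, 0.5, -2.1] width: 0.0219 grip_force: 17.4 diff 16.86
[-0.145 -0.019 -0.019]
matches 84 best (n,tilt,slip,err) (np.int64(64), np.float64(-0.02), 0, np.float64(1.8))
matches 74 best (n,tilt,slip,err) (np.int64(51), np.float64(-0.0), 0, np.float64(1.7))
matches 50 best (n,tilt,slip,err) (np.int64(29), np.float64(0.02), 0, np.float64(2.6))
matches 57 best (n,tilt,slip,err) (np.int64(27), np.float64(0.06), 0, np.float64(2.3))
```

```bash
python3 drive.py '0 0 0 0 0.0218;0 0 0 0 0.0218;0 0 0 0 0.0218' 20 | tail -2 | tr '\n' ' '; python3 -c "
from h import *
diff('pics/f0.png','pics/j1.png');print(arm.read_state()['ft_torque'].round(3));tilt('pics/f0.png','pics/j1.png')"; python3 drive.py '0 0 0 0 0.0219;0 0 0 0 0.0219;0 0 0 0 0.0219' | tail -2| tr '\n' ' '; python3 -c "
from h import *
diff('pics/f0.png','pics/j2.png');print(arm.read_state()['ft_torque'].round(3));tilt('pics/f0.png','pics/j2.png')"
```

```text
width: 0.0222 grip_force: 8.8 diff 32.87
[-0.082  0.029  0.014]
matches 23 best (n,tilt,slip,err) (np.int64(1), np.float64(-0.2), -0.005, np.float64(4.3))
width: 0.0218 grip_force: 4.3 diff 32.56
[-0.03   0.067  0.065]
matches 19 best (n,tilt,slip,err) (np.int64(2), np.float64(0.24), -0.01, np.float64(4.4))
```

```bash
python3 drive.py '0 0 0 0 0.0205;0 0 0 0 0.0205;0 0 -0.015 0 0.0205;0 0 -0.02 0 0.0205;0 0 -0.02 0 0.0205;0 0 -0.01 0 0.0205;0 0 0 0 0.0205;0 0 0 0 0.0219;0 0 0 0 0.0219;0 0 0 0 0.0219;0 0 0 0 0.0219;0 0 0 0 0.02;0 0 0 0 0.02' 40 | tr '\n' ' '; python3 -c "
from h import *
w=arm.capture('wrist');cv2.imwrite('pics/k1.png',w)
s=arm.read_state();print(s['ft_force'],s['ft_torque'])
a=arm.capture('side');b=arm.capture('scene')
cv2.imwrite('pics/m5.png',np.hstack([w[:300,110:400],cv2.resize(a[120:270,200:330],(260,300)),cv2.resize(b[100:230,210:340],(250,300))]))"
```

```text
time_s: 23.4 position: [0.5503, 0.0938, 0.163] eef_rot: [-1.779, -2.589, 0.0] ft_force: [0.1, 0.6, -1.8] width: 0.0216 grip_force: 40.0 [-0.93719439  1.0935766  -1.70801555] [0.00761592 0.02205755 0.04413045]
```

View pics/m5.png

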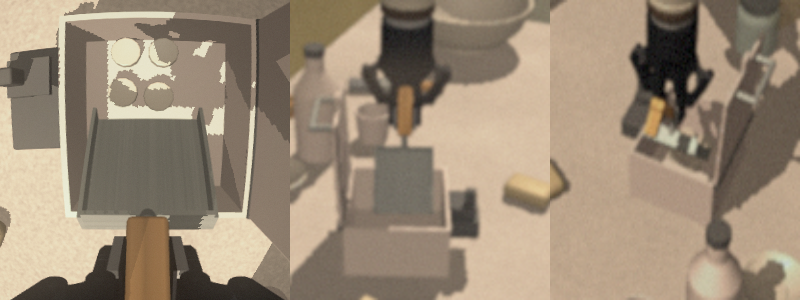

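The tablets all lie flat on the box floor, at wrist-crop pixels (126,50), (163,52), (124,92) and (158,95), and the pan is empty. Before lifting out I'll measure the scoop's tilt.

```bash
python3 - <<'E'
from h import *
uv=np.array([(215,118),(308,122)],float); G=np.array([-.0913,0,.0415])
P=np.array([(.05,.045,.004),(.05,-.045,.004)])-G; X=P*[1,-1,-1]
f=lambda v:(wproj(rotp(X,v[0])+[v[1],0,-.0187],np.zeros(3),np.zeros(3))-uv).ravel()
r=least_squares(f,[.8,0]);print(r.x,r.fun.round(1)); th=r.x[0]
print('lip rel TCP (tool)',(rotp(X,th)+[0,0,-.0187])[0])
b=[.533,.1605,.368]; print(world([.465,-.131,1.688],(-.0913,0,.0228)))
go(world([.465,-.131,1.688],(-.0913,0,.20))[0],1.688)
E
```

```text
[1.31135394 0.06293546] [-7.7  2.  -1.9 -1.9]
lip rel TCP (tool) [ 4.33990347e-06 -4.50000000e-02  1.27491450e-01]
[[ 0.47567621 -0.22167364  0.0228    ]]
t 23.55 yaw 1.938 turn 0.25 tool delta [-0.2676 -0.183  -0.0368] w 0.0216 F [-0.1 -0.1 -1.8] q [-0.05  0.18  1.72  0.    1.25 -0.41]
```

```bash
python3 drive.py '0 0 -0.03 0 0.02;0 0 -0.03 0 0.02;0 0 -0.03 0 0.02;-0.02 -0.0148 0 0 0.02;-0.026 -0.023 0 0 0.02;-0.026 -0.023 0 0 0.02;-0.026 -0.023 0 0 0.02;-0.026 -0.023 0 0 0.02;-0.026 -0.023 0 0 0.02;-0.026 -0.023 0 0 0.02;-0.026 -0.023 0 0 0.02;-0.01 -0.007 0 0 0.02;0 0 0 0.125 0.02;0 0 0 0.125 0.02;0 0 0.04 0 0.02;0 0 0.04 0 0.02;0 0 0.035 0 0.02;0 0 0 0 0.02;0 0 0 0 0.02' 40 | tr '\n' ' '
python3 -c "
from h import *
go(world([.465,-.131,1.688],(-.0313,0,.03))[0],1.688)
cv2.imwrite('pics/k2.png',arm.capture('wrist'));cv2.imwrite('pics/k2s.png',arm.capture('side'))"
```

```text
time_s: 25.45 position: [0.4561, -0.1694, 0.1387] eef_rot: [-2.087, -2.348, -0.0] ft_force: [0.4, -0.6, -1.5] width: 0.0211 grip_force: 40.3 t 25.45 yaw 1.688 turn 0.0 tool delta [0.0058 0.0134 0.1087] w 0.0211 F [ 0.4 -0.6 -1.5] q [-0.6   0.02  1.93  0.    1.19 -0.72]
```

```bash
python3 drive.py '-0.015 0.0134 0 0 0.0213;0 0 0.005 0 0.0213;0 0 0.005 0 0.0213;0 0 0 0 0.0213' 25 | tr '\n' ' ';python3 drive.py '0 0 0.005 0 0.0213;0 0 0.005 0 0.0213;0 0 0 0 0.0213' | tr '\n' ' ';python3 drive.py '0 0 0.005 0 0.0213;0 0 0.005 0 0.0213;0 0 0 0 0.0213' | tr '\n' ' '
```

```text
time_s: 25.95 position: [0.4702, -0.1824, 0.1277] eef_rot: [-2.087, -2.346, 0.0] ft_force: [-0.5, 0.0, -1.8] width: 0.0213 grip_force: 32.5 time_s: 26.25 position: [0.4701, -0.1824, 0.1172] eef_rot: [-2.086, -2.346, 0.0] ft_force: [-0.2, 0.2, -2.2] width: 0.0216 grip_force: 32.5 time_s: 26.55 position: [0.4729, -0.1872, 0.112] eef_rot: [2.081, 2.342, -0.006] ft_force: [-5.4, -6.2, 14.3] width: 0.0214 grip_force: 34.2
```

```bash
python3 drive.py '0 0 -0.012 0 0.0213;0.022 0 0 0 0.0213;0.02 0 0 0 0.0213;-0.008 0 0.008 0 0.0213;-0.012 0 0.006 0 0.0213;-0.01 0 0.005 0 0.0213;-0.01 0 0.006 0 0.0213;0 0 0 0 0.0213' | tr '\n' ' '
python3 -c "
from h import *
go(world([.465,-.131,1.688],(-.0913,0,.0228))[0],1.688)
cv2.imwrite('pics/k3.png',arm.capture('wrist'))"
```

```text
time_s: 27.35 position: [0.4708, -0.1831, 0.0946] eef_rot: [2.09, 2.345, -0.001] ft_force: [0.7, -0.0, 0.9] width: 0.0216 grip_force: 30.5 t 27.35 yaw 1.685 turn -0.003 tool delta [-0.0389  0.0004  0.0718] w 0.0216 F [ 0.7 -0.   0.9] q [-0.61  0.13  1.91 -0.    1.09 -0.72]
```

```bash
python3 drive.py '-0.011 0 0.01 0 0.0213;-0.011 0 0.012 0 0.0213;-0.01 0 0.012 0 0.0213;-0.009 0 0.012 0 0.0213;-0.007 0 0.01 0 0.0213;-0.003 0 0.007 0 0.0213;0 0 0 0 0.0213' | tr '\n' ' '
python3 -c "
from h import *
cv2.imwrite('pics/k4.png',arm.capture('wrist'));tilt('pics/f0.png','pics/k4.png')
go(world([.465,-.131,1.688],(-.0913,0,.0228))[0],1.688)"
```

```text
time_s: 28.1 position: [0.4763, -0.232, 0.0312] eef_rot: [-2.088, -2.346, 0.001] ft_force: [-1.0, 1.5, 0.4] width: 0.0213 grip_force: 29.0 matches 25 best (n,tilt,slip,err) (np.int64(3), np.float64(-0.02), 0, np.float64(3.8))
t 28.15 yaw 1.688 turn -0.0 tool delta [0.0101 0.0004 0.009 ] w 0.0213 F [-0.3 -0.2 -0.7] q [-0.68  0.3   1.87 -0.    0.98 -0.8 ]
```

```bash
python3 drive.py '-0.001 0 0.003 0 0.0213;0 0 0.003 0 0.0213;0 0 0.002 0 0.0213;0 0 0 0 0.0213' | tr '\n' ' '; python3 drive.py '0 0 0.001 0 0.0213;0 0 0.001 0 0.0213;0 0 0 0 0.0213' | tr '\n' ' '
python3 -c "
from h import *
w=arm.capture('wrist');cv2.imwrite('pics/k5.png',w)
a=cv2.imread('pics/w4.png')
g=cv2.cvtColor(w,cv2.COLOR_BGR2GRAY); print(g[60:240:6,254-4:254+5].mean(1).round(0).tolist())"
```

```text
time_s: 28.55 position: [0.4772, -0.2331, 0.0245] eef_rot: [2.087, 2.346, -0.0] ft_force: [-0.9, -1.6, 1.4] width: 0.0213 grip_force: 29.3 time_s: 28.85 position: [0.4773, -0.2332, 0.024] eef_rot: [2.087, 2.347, -0.001] ft_force: [-4.9, -0.0, 13.1] width: 0.0216 grip_force: 30.9 [91.0, 91.0, 92.0, 92.0, 90.0, 91.0, 91.0, 91.0, 90.0, 90.0, 90.0, 90.0, 90.0, 90.0, 90.0, 89.0, 91.0, 85.0, 81.0, 83.0, 82.0, 84.0, 84.0, 85.0, 85.0, 86.0, 83.0, 99.0, 153.0, 154.0]
```

```bash
python3 drive.py '0 0 -0.001 0 0.024;0 0 0 0 0.03;0 0 0 0 0.05;0 0 0 0 0.05;0 0 -0.02 0 0.05;0 0 -0.03 0 0.05;0 0 -0.04 0 0.05;0 0 -0.04 0 0.05;0 0 0 0 0.05;0 0 0 0 0.05' | tr '\n' ' '
python3 - <<'E'
from h import *
s=arm.read_state();w=arm.capture('wrist');cv2.imwrite('pics/k6.png',w);cv2.imwrite('pics/k6s.png',arm.capture('side'));cv2.imwrite('pics/k6c.png',arm.capture('scene'))
def handle(im):
    h=cv2.cvtColor(im,cv2.COLOR_BGR2HSV); m=((h[...,0]>5)&(h[...,0]<20)&(h[...,1]>110)&(h[...,2]>60)).astype(np.uint8)
    n,l,st,c=cv2.connectedComponentsWithStats(m); return [(st[i].tolist(),c[i].round(0).tolist()) for i in range(1,n) if st[i,4]>150]
for f in ('w4','k6'): print(f,handle(cv2.imread(f'pics/{f}.png')))
def pan(im):
    g=im.astype(int); m=((g.max(2)<110)&(g.max(2)-g.min(2)<22)).astype(np.uint8); m[:, :185]=0; m[:,330:]=0; m[230:]=0
    n,l,st,c=cv2.connectedComponentsWithStats(m); i=1+st[1:,4].argmax(); q=cv2.minAreaRect(np.argwhere(l==i)[:,::-1].astype(np.float32)); return st[i].tolist(),q
for f in ('w4','k6'): print(f,pan(cv2.imread(f'pics/{f}.png')))
E
```

```text
time_s: 29.9 position: [0.4773, -0.2331, 0.154] eef_rot: [2.086, 2.346, 0.0] ft_force: [-0.1, 0.7, -0.1] width: 0.05 grip_force: 0.0 w4 [([242, 168, 24, 101, 2283], [253.0, 217.0]), ([395, 268, 41, 22, 444], [417.0, 279.0])]
k6 [([245, 158, 24, 103, 2319], [257.0, 209.0]), ([368, 255, 72, 32, 860], [405.0, 270.0]), ([140, 352, 27, 10, 219], [153.0, 356.0])]
w4 ([209, 45, 96, 123, 2194], ((256.5, 106.0), (122.0, 95.0), 90.0))
k6 ([211, 37, 96, 122, 2387], ((258.5, 97.5), (121.0, 95.0), 90.0))
```

```bash
python3 - <<'E'
import cv2,numpy as np
m=cv2.imread('pics/m2.png')
for f,n,x0,sl in (('k6s','side',180,0),('k6c','scene',200,400)):
    a=cv2.imread(f'pics/{f}.png'); y0=100 if sl==0 else 80
    c=cv2.resize(a[y0:y0+180,x0:x0+160],(400,450)).astype(int); d=np.abs(c-m[:,sl:sl+400]).mean(2)
    print(n); print(np.array([[d[i:i+45,j:j+40].mean() for j in range(0,400,40)] for i in range(0,450,45)]).round(0).astype(int))
E
```

```text
side
[[18 79 64  6  6  7  7 36 66  6]
 [39 61 59 23  9  7  7 56 66 19]
 [ 8 30 37  9  7  6  6 10 30 10]
 [ 7  9  9  8  8  7  7  7  8  8]
 [ 7  7  7  8  8  9  8 13 11  9]
 [ 8  7  7  7  8 10 28 30 13  9]
 [ 7  7  8  7  7  7 41 33  7  8]
 [ 8  9  7  7  7  7 13 20  8  8]
 [ 9  7  5  6  7  7  7 44 25  9]
 [ 8  6  7  7  7 17 58 75 54  8]]
scene
[[ 19  47  58  56  64  33  51 101  73  13]
 [ 13  37  39  53  70  33   6  45  47  60]
 [  3   3   3  47  72  16   3   4   4  30]
 [  3   3  16  32  23   5   3   3   3  25]
 [  3   3  18  25  23  14   3   3   2  10]
 [  4   7  56  54  19   8   2   3   3   3]
 [ 43  65  53  12   3   3   2   3   3   3]
 [ 15  25  15   3   3   3   3   3   3   3]
 [  4   3   3   3   3   3   3   2   3   3]
 [  3   3   3   3   3   3   3   3   3   3]]
```

```bash
python3 -c "
from bench import arm
print(arm.sign_off())"
```

```text
the job is handed in; nothing more can be done
None
```

The job is handed in at about 30 s: safety tab slid to its stop, lid left upright, all four tablets in the box, and the empty scoop back flat on the worktop about 1 cm from where it started, with no other object seen to have moved.

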